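Tighten the thumbscrew on the loaded specimen holder

TASK

Of the two specimen holders on the microscopy bench, one has an orange resin block under its clamp. Turn that holder's knurled brass thumbscrew clockwise until it seats, stop as soon as the resistance rises without overtightening it, and let go; leave the empty holder's thumbscrew as it is.

Things in the scene. Friction and masses are not known exactly. Their poses are not given: they have to be found in the camera images.
- clamp_screw (a joint): angle of the loaded holder's thumbscrew in its thread, rad; grows as it is tightened (clockwise from above), 0 = seated, where it stops. It starts at -1.2 to -0.7, so less than a quarter turn is missing and one grasp is enough. It does not sink as it turns. Until it seats it turns against a steady drag of about 0.05 N m and stays where it is left.
- clamp_strain (a joint): how far the loaded holder's screw head has been forced past its seat (the clamped block giving), rad: 0 until the screw is seated. Once seated, the head gives only above 0.1 N m, then by 1 rad per 0.8 N m: 0.05 to 0.15 rad is snug, 0.35 rad overtightened. It springs back to 0 when let go.
- clamp_head (a point): centre of the loaded holder's thumbscrew head, on its upright axis, 94 mm above the bench: knurled brass, round (grip at any yaw), 30 mm across, 24 mm tall (82 to 106 mm above the bench), on a 14 mm thick neck that rises 22 mm from the crossbar's middle. Under the screw's black pad lies an orange resin block, 76 x 50 x 19 mm, jutting out on both sides of the crossbar.
- spare_mark (a point): outer end of the white line on top of the empty holder's screw head, 13 mm from its axis, 106 mm above the bench; moves if that screw turns. Both holders and screws look alike but for the orange block, and are fixed to the bench: dark steel base 110 x 100 x 14 mm, two posts, aluminium crossbar 24 mm wide, 100 mm long, its top 60 mm above the bench; the screw stands at the holder's centre.
There are look-alikes about, which are no part of the job. Leave any green look-alike of the part that bears clamp_screw alone.

How it is judged:
By the outcome, as a careful person would: the job done as asked, in the order asked, and still so for the second after the job is handed in, with the robot touching nothing.
It also fails if it takes over 40 s, if anything falls off the work surface, if the arm or the gripper's body presses on something with over 40 N, if the wrist force passes 120 N, or if a joint passes its speed limit or range.

ROBOT

A 6-joint arm with a two-finger parallel gripper is mounted at the origin on the work surface. World frame = base frame: x ahead of the robot, y to its left, z up, the work surface at z = 0. Lengths are in m, angles in rad, forces in N, time in s.
With the tool pointing down it reaches from about 0.35 to 0.85 m from the base axis. Payload 8.1 kg.
Tool frame: the origin (TCP) lies on the mounting face of the last link; the fingertips stand 186 mm ahead of it and the grasp point (between the pads) lies 167 mm ahead of it; z points along the fingers, y is the line along which they close (so a half turn about z gives the same grasp; the last joint's range is limited). The gripper opens to 93 mm and grips with 3 to 60 N. Pads are 15 mm wide; open, the fingers measure 128 mm over their backs; the gripper's body (75 mm by 188 mm) begins 65 mm behind the grasp point.
Start: joints at [1.095, 0.13, 1.488, -0, 1.523, -0.085], TCP at [0.229, 0.555, 0.405] pointing down, gripper open.
Joint ranges: [-2.96, 2.96], [-0.89, 2.26], [0.02, 2.5], [-1.34, 4.48], [0, 2.73], [-2.66, 2.66]. Speed limits (rad/s): [2.39, 2.39, 2.79, 3.14, 3.14, 3.14].

INTERFACE

Orientations are given as a rotation vector (axis times angle).
In Python, from plant import * gives the robot as it stands. The module is installed in compiled form; this text tells all that it offers.
- The arm moves only by the tool arm_command, never from a script. Its argument "increments" is a list of rows, each a list of 6 numbers: the shift along the tool's x, y, z in units of 0.2 m (1.0 is 0.2 m), then the turn, a rotation vector about the tool's x, y, z in units of pi rad (1.0 is pi rad). A call has exactly 5 rows; each row is the pose to reach, as a shift and turn from the pose commanded when the call began, along the tool's axes at that moment, turning the shorter way round; what a row does not reach only later rows make up. A row lasts 1/8 s, in which the tool goes at most 62.5 mm and 10.7 degrees, less where a joint would pass 70% of its speed; a pose out of reach is approached as far as the arm can. A call with a number of a shift or a turn outside -1 to 1 is refused whole. A call with a gripper value outside its range is refused whole. "fingers" is the closure, from -1 (fully open) to 1 (shut), set as the call begins (left out, the last holds). The fingers move at their own pace and stop on an object; "force" is the grip in N (left out, the last holds). Time passes only in rows, so rows that repeat a pose let the fingers close, or fill a call up. It gives the time, the measured TCP pose, the force, the opening and the grip force at its end, in the units of the state.
- read_state(): the state, without advancing time (a new reading comes with each control period).
- read_camera(name): name is "scene" or "top" or "wrist"; returns a dict with "image" (420x560x3 uint8, red, green, blue), "fx", "fy", "cx", "cy" (pixels), "k1" (the pictures are not rectified: a ray, as slopes to the right and down, at radius r is drawn at 1 + k1 r^2 times it, then the intrinsics apply), "T" (4x4, takes a point from camera to world coordinates). Camera axes: x right, y down, z forward; pixel columns grow to the right and rows downward; lengths in m; the calibration is good to about 2 mm. A picture is of the moment at which its call begins. There is no depth.
- close_job(): hands the job in; it is judged then, once.
The state is a dict: "t": time; "q": joint angles; "dq": joint speeds; "joint_torque": joint torques, N m; "tool_pos": TCP position; "orientation": TCP orientation; "force": force on the tool from outside, world axes, zero at the start; "wrist_torque": the same for the moment, N m; "opening": finger opening in m; "gripper_force": force on a finger pad.
Only numpy, scipy, OpenCV 4.12 (cv2) and the standard library are available. Lean on these libraries where they do the work, as an engineer would, in place of code of your own. Each camera call takes 0.05 s, during which the arm holds its last target. There are 200 camera calls.

## Working session

There is one attempt and no reset: what is moved stays moved. The work goes in short steps, Python scripts to look and compute and a tool call to move; the robot and the scene stay as the last step left them, time stands still between calls to the robot, and variables do not carry over. Pictures are saved under pics/ and viewed, at most 10 in all, crops included, and the job is handed in when it is done.

Besides the shell and the picture viewer there is one more tool, called after "Call:" as name([rows], argument=value, ...), one row to a line, values as JSON. arm_command: Moves the arm, as the interface text tells. Shifts and turns lie within -1 to 1; 1 stands for 0.2 m of shift or pi rad of turn. Its arguments: {"type":"object","properties":{"increments":{"type":"array","items":{"type":"array","items":{"type":"number","minimum":-1,"maximum":1}}},"fingers":{"type":"number"},"force":{"type":"number"}},"required":["increments"]}

```bash
mkdir -p pics; cat > h.py <<'E'
from plant import *
import numpy as np, cv2
from scipy.spatial.transform import Rotation as R
def snap(n,f):
    c=read_camera(n); cv2.imwrite('pics/'+f,c['image'][:,:,::-1]); 
    np.save('pics/'+f+'.npy',{k:v for k,v in c.items() if k!='image'},allow_pickle=True); return c
def ray(c,u,v,z):
    d=np.array([(u-c['cx'])/c['fx'],(v-c['cy'])/c['fy']]); s=d.copy()
    for _ in range(20): s=d/(1+c['k1']*(s@s))
    T=np.array(c['T']); w=T[:3,:3]@np.r_[s,1]; o=T[:3,3]
    return o+w*(z-o[2])/w[2]
def load(f): return np.load('pics/'+f+'.npy',allow_pickle=True).item()
E
python3 - <<'E'
from h import *
snap('top','top1.png');snap('scene','scene1.png')
s=read_state()
for k in s: print(k,np.round(s[k],3))
print(R.from_rotvec(s['orientation']).as_matrix().round(3))
E
```

```text
t 0.1
q [ 1.095  0.131  1.489 -0.     1.523 -0.085]
dq [-0.    -0.002 -0.001 -0.     0.002  0.   ]
joint_torque [ 1.0000e-03 -5.6134e+01 -4.9310e+01  7.7000e-02  2.9000e-02 -0.0000e+00]
tool_pos [0.228 0.555 0.404]
orientation [-6.100e-01 -3.081e+00  2.000e-03]
force [ 0.118 -0.821  0.383]
wrist_torque [-0.014 -0.026  0.026]
gripper_force 0.0
opening 0.093
[[-0.925  0.381 -0.001]
 [ 0.381  0.925 -0.001]
 [ 0.    -0.002 -1.   ]]
```

View pics/top1.png

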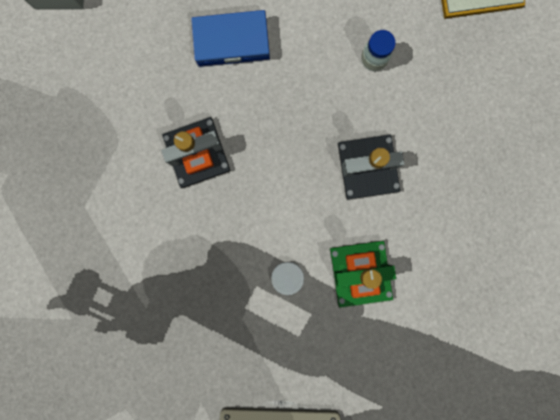

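View pics/scene1.png

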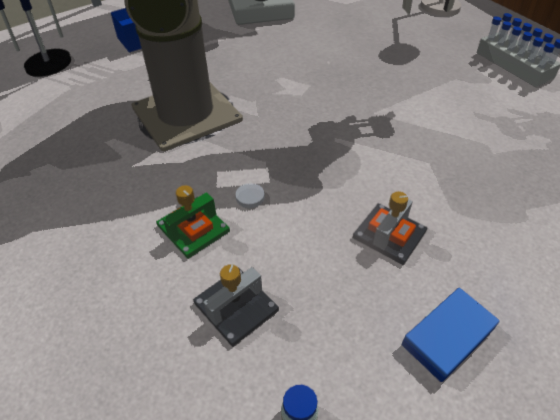

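The top picture shows the loaded dark holder's head at about (183,141), the empty one at (380,157), and a green look-alike at (372,280). I'll enlarge the loaded holder.

```bash
python3 - <<'E'
from h import *
im=cv2.imread('pics/top1.png')[105:195,150:250]
cv2.imwrite('pics/c1.png',cv2.resize(im,None,fx=6,fy=6,interpolation=cv2.INTER_CUBIC))
c=load('top1.png'); print(c['fx'],c['k1'],np.round(c['T'],3))
print(ray(c,183,141,.106),ray(c,380,157,.106))
c=load('scene1.png');print(ray(c,399,198,.106))
E
```

```text
408.9626555814522 -0.004577188305916465 [[ 0.019 -0.998  0.061  0.425]
 [-0.999 -0.017  0.027 -0.009]
 [-0.026 -0.061 -0.998  0.767]
 [ 0.     0.     0.     1.   ]]
[0.57636413 0.16572641 0.106     ] [ 0.55415696 -0.15699913  0.106     ]
[0.57953098 0.1636071  0.106     ]
```

View pics/c1.png

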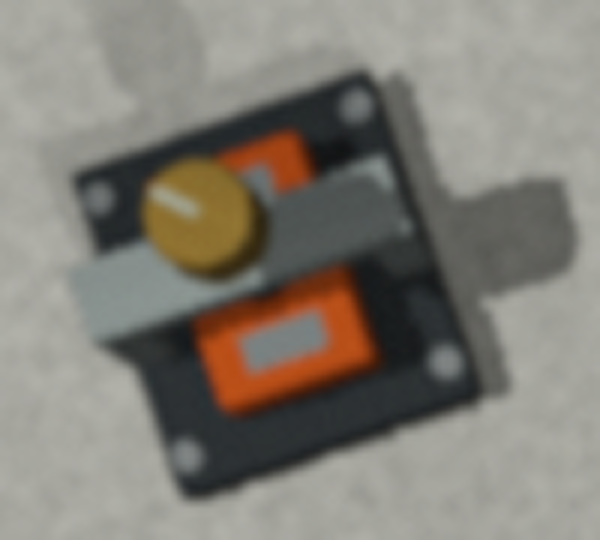

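The crop puts the head's top centre at about (195,212), which is pixel (182.5,140.3). The two cameras agree on roughly (0.578, 0.165). I'll move above it.

Call:
arm_command([
  [-0.15,-0.07,0,0,0,0],
  [-0.4,-0.19,0,0,0,0],
  [-0.65,-0.31,0,0,0,0],
  [-0.85,-0.41,0,0,0,0],
  [-0.95,-0.46,0,0,0,0],
], fingers=-1, force=15)

```text
t: 0.72
tool_pos: [0.3705, 0.3954, 0.4043]
orientation: [-0.613, -3.081, 0.001]
force: [-0.4, 0.5, 0.1]
opening: 0.0931
gripper_force: 0.0
```

Call:
arm_command([
  [-0.15,-0.07,0,0,0,0],
  [-0.4,-0.19,0,0,0,0],
  [-0.65,-0.31,0,0,0,0],
  [-0.85,-0.41,0,0,0,0],
  [-0.95,-0.46,0,0,0,0],
])

```text
t: 1.35
tool_pos: [0.511, 0.2378, 0.4041]
orientation: [-0.613, -3.081, 0.001]
force: [-0.3, -0.1, -0.1]
opening: 0.0934
gripper_force: 0.0
```

Call:
arm_command([
  [-0.12,-0.05,0,0,0,0],
  [-0.25,-0.12,0,0,0,0],
  [-0.4,-0.2,0,0,0,0],
  [-0.46,-0.215,0,0,0,0],
  [-0.46,-0.215,0,0,0,0],
])

```text
t: 1.98
tool_pos: [0.5787, 0.165, 0.4042]
orientation: [-0.611, -3.081, 0.0]
force: [-0.9, -0.2, -0.1]
opening: 0.0929
gripper_force: 0.0
```

```bash
python3 - <<'E'
from h import *
c=snap('wrist','w1.png')
s=read_state()
for k in s: print(k,np.round(s[k],4))
print(R.from_rotvec(s['orientation']).as_matrix().round(4)); print(np.round(c['T'],3))
E
```

```text
t 2.025
q [ 1.9340e-01  1.3500e-01  1.4839e+00  5.0000e-04  1.5236e+00 -9.8640e-01]
dq [ 0.0155 -0.013   0.0096 -0.0006  0.0005 -0.0011]
joint_torque [-1.04970e+00 -5.57800e+01 -4.94344e+01 -1.01100e-01  7.20000e-03
 -6.69000e-02]
tool_pos [0.5783 0.1655 0.4044]
orientation [-6.1010e-01 -3.0808e+00 -2.0000e-04]
force [-0.2113  0.4665  1.2314]
wrist_torque [-0.0029  0.0512 -0.0281]
gripper_force 0.0
opening 0.0928
[[-9.245e-01  3.811e-01 -9.000e-04]
 [ 3.811e-01  9.245e-01  3.000e-04]
 [ 1.000e-03 -1.000e-04 -1.000e+00]]
[[ 0.383  0.891  0.244  0.51 ]
 [ 0.924 -0.369 -0.102  0.192]
 [-0.001  0.264 -0.965  0.384]
 [ 0.     0.     0.     1.   ]]
```

View pics/w1.png

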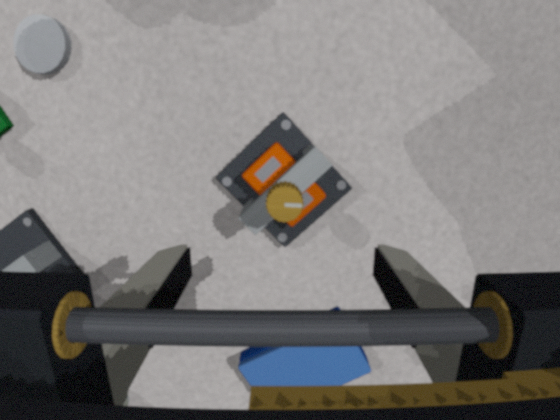

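The wrist picture shows the loaded head, with its top disc centred near (285,204), close to midway between the fingers. Its white line points right, to (300,205).

```bash
python3 - <<'E'
from h import *
im=cv2.imread('pics/w1.png')[165:245,235:335]
cv2.imwrite('pics/c2.png',cv2.resize(im,None,fx=7,fy=7,interpolation=cv2.INTER_CUBIC))
c=load('w1.png')
print(ray(c,285,204,.106),ray(c,303,205,.106),ray(c,265,204,.106))
E
```

```text
[0.57721254 0.1665088  0.106     ] [0.583577   0.17969408 0.106     ] [0.57100569 0.15151689 0.106     ]
```

View pics/c2.png

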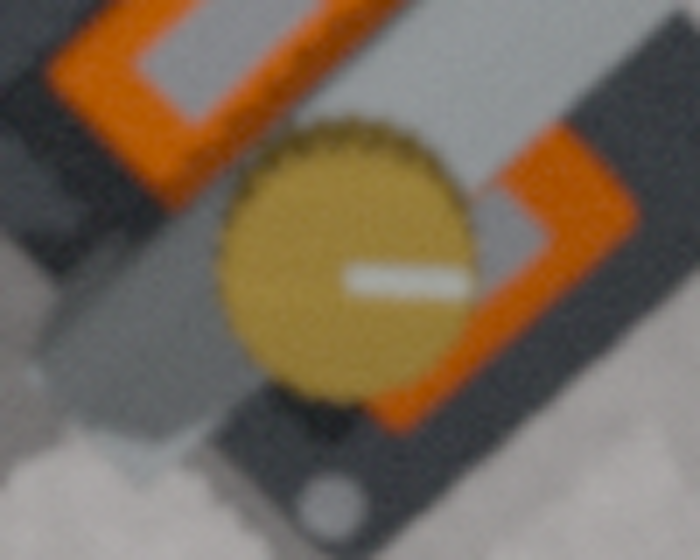

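The crop confirms the centre at (284.5,204), which gives (0.577,0.1665). I'll correct by 1.6 mm along tool x and descend.

Call:
arm_command([
  [0.004,0.002,0.08,0,0,0],
  [0.008,0.002,0.22,0,0,0],
  [0.008,0.002,0.38,0,0,0],
  [0.008,0.002,0.5,0,0,0],
  [0.008,0.002,0.55,0,0,0],
])

```text
t: 2.65
tool_pos: [0.5756, 0.1667, 0.2918]
orientation: [-0.607, -3.078, 0.002]
force: [-0.4, -0.0, 0.1]
opening: 0.0933
gripper_force: 0.0
```

Call:
arm_command([
  [0,0,0.04,0,0,0],
  [0,0,0.09,0,0,0],
  [0,0,0.14,0,0,0],
  [0,0,0.165,0,0,0],
  [0,0,0.165,0,0,0],
])

```text
t: 3.28
tool_pos: [0.577, 0.166, 0.2613]
orientation: [-0.61, -3.081, 0.0]
force: [1.2, -0.8, -0.1]
opening: 0.093
gripper_force: 0.0
```

```bash
python3 - <<'E'
from h import *
W=[]
for i in range(5):
    c=read_camera('wrist'); s=read_state(); W.append(s['wrist_torque'])
print(np.round(W,3)); print(s['tool_pos'],s['force'],s['q'].__repr__())
cv2.imwrite('pics/w2.png',c['image'][:,:,::-1])
E
```

```text
[[-0.024  0.023  0.018]
 [ 0.031 -0.022 -0.021]
 [ 0.011  0.105  0.031]
 [-0.041 -0.02   0.086]
 [ 0.012  0.043  0.051]]
[0.57738313 0.16609369 0.26225167] [-0.41702583  0.25388331  0.28845988] array([ 1.94774438e-01,  2.41276444e-01,  1.63051986e+00,  1.81928021e-05,
        1.26894918e+00, -9.85158509e-01])
```

View pics/w2.png

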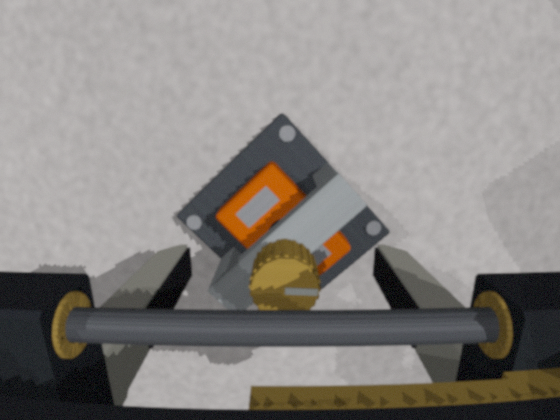

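The head, at (285,285), sits centred between the open fingers. Closing now.

Call:
arm_command([
  [0,0,0,0,0,0],
  [0,0,0,0,0,0],
  [0,0,0,0,0,0],
  [0,0,0,0,0,0],
  [0,0,0,0,0,0],
], fingers=1, force=25)

```text
t: 4.15
tool_pos: [0.5771, 0.1661, 0.2617]
orientation: [-0.61, -3.082, -0.0]
force: [0.1, 1.2, -0.4]
opening: 0.0481
gripper_force: 0.0
```

```bash
cat > m.py <<'E'
from h import *
import sys
n=int(sys.argv[1]) if len(sys.argv)>1 else 6
W=[];J=[]
for i in range(n):
    c=read_camera('wrist'); s=read_state(); W.append(s['wrist_torque']); J.append(s['joint_torque'][5])
print('Tz',np.mean(W,0).round(3),'sd',np.std(W,0)[2].round(3),'j6',np.mean(J).round(3),np.std(J).round(3))
r=R.from_rotvec(s['orientation']).as_matrix()
print('t',s['t'],'yaw',np.arctan2(r[1,0],r[0,0]).round(4),'q6',s['q'][5].round(4),'f',s['force'].round(1),s['opening'],s['gripper_force'],s['tool_pos'].round(4))
cv2.imwrite('pics/last.png',c['image'][:,:,::-1])
E
python3 m.py 8
```

```text
Tz [ 0.345 -0.135 -0.005] sd 0.014 j6 0.004 0.006
t 4.55 yaw 2.7511 q6 -0.9852 f [ 1.2  3.8 -2. ] 0.028662024612827366 24.999352991580963 [0.5773 0.1667 0.2619]
```

Call:
arm_command([
  [0,0,0,0,0,0.02],
  [0,0,0,0,0,0.06],
  [0,0,0,0,0,0.1],
  [0,0,0,0,0,0.14],
  [0,0,0,0,0,0.16],
])

```text
t: 5.18
tool_pos: [0.5774, 0.1669, 0.2619]
orientation: [1.361, 2.831, 0.003]
force: [3.2, 5.8, -1.6]
opening: 0.0288
gripper_force: 25.0
```

```bash
python3 m.py 5
```

```text
Tz [ 0.925 -0.403 -0.033] sd 0.036 j6 0.132 0.419
t 5.425 yaw 2.2484 q6 -0.4824 f [ 3.3  6.  -1.8] 0.028505460463733704 24.999375343322754 [0.5774 0.1669 0.2619]
```

Call:
arm_command([
  [0,0.001,0,0,0,0.02],
  [0.001,0.002,0,0,0,0.04],
  [0.001,0.003,0,0,0,0.05],
  [0.001,0.003,0,0,0,0.05],
  [0.001,0.003,0,0,0,0.05],
])

```text
t: 6.05
tool_pos: [0.5776, 0.1671, 0.2619]
orientation: [-1.575, -2.718, -0.002]
force: [2.9, 4.1, -0.3]
opening: 0.0286
gripper_force: 25.0
```

```bash
python3 m.py 6
```

```text
Tz [ 0.847 -0.186 -0.021] sd 0.015 j6 -0.037 0.001
t 6.35 yaw 2.0915 q6 -0.325 f [ 2.3  4.8 -0.4] 0.02893672523645477 24.999589025974274 [0.5776 0.1671 0.2619]
```

Call:
arm_command([
  [0,0,0,0,0,0.01],
  [0,0,0,0,0,0.02],
  [0,0,0,0,0,0.03],
  [0,0,0,0,0,0.03],
  [0,0,0,0,0,0.03],
])

```text
t: 6.98
tool_pos: [0.5776, 0.1671, 0.2619]
orientation: [-1.701, -2.641, -0.002]
force: [1.7, 5.2, -1.5]
opening: 0.0287
gripper_force: 25.0
```

```bash
python3 m.py 5
```

```text
Tz [ 0.84  -0.216 -0.037] sd 0.015 j6 -0.04 0.001
t 7.225 yaw 1.9973 q6 -0.2308 f [ 2.2  5.2 -0.7] 0.028557258391790036 24.999470114707947 [0.5776 0.1671 0.262 ]
```

Call:
arm_command([
  [0,0,0,0,0,0.01],
  [0,0,0,0,0,0.02],
  [0,0,0,0,0,0.03],
  [0,0,0,0,0,0.03],
  [0,0,0,0,0,0.03],
])

```text
t: 7.85
tool_pos: [0.5776, 0.1671, 0.2619]
orientation: [-1.823, -2.558, -0.002]
force: [2.4, 5.7, -0.6]
opening: 0.0285
gripper_force: 25.0
```

```bash
python3 m.py 4
```

```text
Tz [ 0.912 -0.227  0.149] sd 0.007 j6 0.162 0.001
t 8.05 yaw 1.9034 q6 -0.1367 f [ 1.8  5.5 -1.5] 0.02852289711838909 24.999507665634155 [0.5776 0.1671 0.2619]
```

The resistance jumped to about 0.15–0.16 N m. By the given relation that is about 0.07 rad of strain, and it can be at most the 0.094 rad of the last step, so the screw is seated and snug. Letting go.

Call:
arm_command([
  [0,0,0,0,0,0],
  [0,0,0,0,0,0],
  [0,0,0,0,0,0],
  [0,0,0,0,0,0],
  [0,0,0,0,0,0],
], fingers=-1)

```text
t: 8.68
tool_pos: [0.5775, 0.1665, 0.2617]
orientation: [-1.824, -2.558, 0.0]
force: [0.7, -0.4, -0.3]
opening: 0.0739
gripper_force: 0.0
```

Call:
arm_command([
  [0,0,0,0,0,0],
  [0,0,0,0,0,0],
  [0,0,0,0,0,0],
  [0,0,-0.05,0,0,0],
  [0,0,-0.1,0,0,0],
])

```text
t: 9.3
tool_pos: [0.5776, 0.1667, 0.2827]
orientation: [1.824, 2.558, 0.0]
force: [-0.9, -0.1, -1.2]
opening: 0.0927
gripper_force: 0.0
```

Call:
arm_command([
  [0,0,-0.15,0,0,0],
  [0,0,-0.35,0,0,0],
  [0,0,-0.5,0,0,0],
  [0,0,-0.6,0,0,0],
  [0,0,-0.6,0,0,0],
])

```text
t: 9.93
tool_pos: [0.5779, 0.1667, 0.404]
orientation: [1.823, 2.556, 0.004]
force: [-0.4, -0.0, -0.1]
opening: 0.0931
gripper_force: 0.0
```

```bash
python3 m.py 3; python3 - <<'E'
from h import *
c=snap('wrist','w3.png')
im=cv2.imread('pics/w3.png')[130:270,190:380]
cv2.imwrite('pics/c3.png',cv2.resize(im,None,fx=4,fy=4,interpolation=cv2.INTER_CUBIC))
E
```

```text
Tz [-0.043  0.03   0.006] sd 0.041 j6 0.001 0.0
t 10.075 yaw 1.9026 q6 -0.1362 f [-0.5  1.   0.1] 0.09292214628750124 0.0 [0.5771 0.1666 0.4   ]
```

View pics/c3.png

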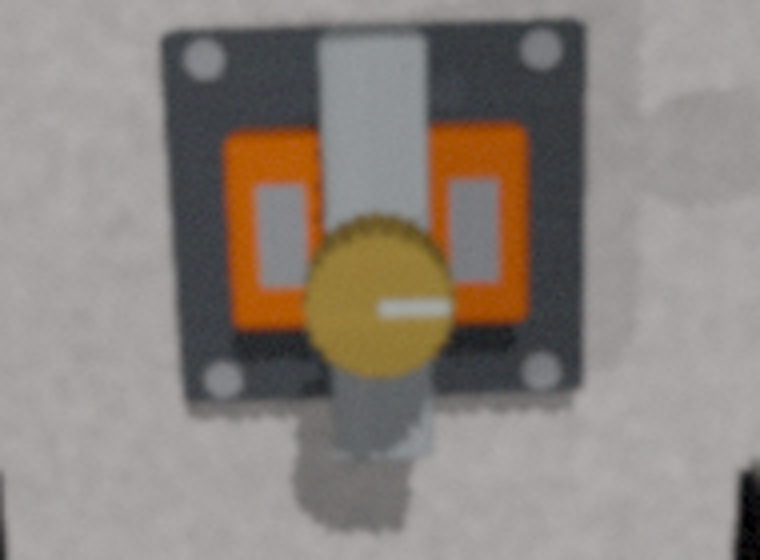

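The white line now stands square to the crossbar. It lags the tool's turn by about 0.08 rad, which matches the spring-back from a snug seat. The gripper is clear, so I'm handing in.

```bash
python3 -c "
from plant import *
print(close_job())"
```

```text
the job is handed in; nothing more can be done
None
```

The loaded holder's thumbscrew was turned about 0.8 rad clockwise until it seated, stopped at about 0.15 N m (roughly 0.08 rad of strain, within snug) and released, the empty and green holders were not touched, and the job was handed in at about 10 s.

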